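# Padlock the cleaning-chemicals box

## Robot

A 6-joint arm with a two-finger parallel gripper is mounted at the origin on the work surface. World frame = base frame: x ahead of the robot, y to its left, z up, the work surface at z = 0. Lengths are in m, angles in rad, forces in N, time in s.
With the tool pointing down it reaches from about 0.3 to 0.775 m from the base axis. Payload 14.6 kg.
Tool frame: the origin (TCP) lies on the mounting face of the last link; the fingertips stand 199 mm ahead of it and the grasp point (between the pads) lies 180 mm ahead of it; z points along the fingers, y is the direction in which the jaws open and shut (so a half turn about z gives the same grasp; the last joint's range is limited). The gripper opens to 94 mm and grips with 3 to 60 N. Pads are 16 mm wide; open, the fingers measure 119 mm over their backs; the gripper's body (75 mm by 177 mm) begins 78 mm behind the grasp point.
Start: joints at [-1.315, 0.3, 1.521, -0, 1.321, -0.067], TCP at [0.174, -0.522, 0.405] pointing down, gripper open.
Joint ranges: [-3.03, 3.03], [-0.79, 2.21], [0.23, 2.52], [-1.04, 4.18], [0, 3.07], [-2.55, 2.55]. Speed limits (rad/s): [2.22, 2.22, 2.57, 3.14, 3.14, 3.14].

## Interface

Orientations are given as [roll, pitch, yaw] about the fixed x, y, z axes, in that order (R = Rz(yaw) Ry(pitch) Rx(roll)).
In Python, from station import sensors, vision, job gives the robot as it stands. The module is installed in compiled form; this text tells all that it offers.
- The arm moves only by the tool arm_command, never from a script. Its argument "plan" is one flat list of numbers, 5 for each row, row after row: the closure, from -1 (fully open) to 1 (shut), so that 0 is half open, then the shift along the world's x, y, z scaled (see below), then the turn about the world's z scaled (see below). A call has 1 to 20 rows; each row is the pose to reach, as a shift and turn from the pose commanded when the call began; what a row does not reach only later rows make up. The controller multiplies each number of a shift by 400 mm and each number of a turn by 120 degrees. A row lasts 1/10 s, in which the tool goes at most 50 mm and 8.59 degrees, less where a joint would pass 70% of its speed; a pose out of reach is approached as far as the arm can. A call with a number of a shift or a turn outside -1 to 1 is refused whole. A call with a gripper value outside its range is refused whole. The fingers move at their own pace and stop on an object; "newtons" is the grip in N (left out, the last holds). Time passes only in rows, so rows that repeat a pose let the fingers close. It gives the time, the measured TCP pose, the force and the opening at its end, in the units of the state.
- sensors.get_obs(): the state, without advancing time (a new reading comes with each control period).
- vision.camera(name): name is "scene" or "top" or "wrist"; returns the picture (480x640x3 uint8, blue, green, red); there is no depth.
- vision.camera_params(name): a dict with "intrinsics" (3x3 intrinsics, pixels), "rvec" (rotation vector, rad) and "tvec" (3), from world to camera coordinates, as OpenCV has them. Camera axes: x right, y down, z forward; pixel columns grow to the right and rows downward; lengths in m; the calibration is good to about 2 mm. A picture is of the moment at which its call begins: read the wrist's pose just before it. camera_params takes no time and is no camera call; for the wrist camera it gives the pose at the moment of the call.
- job.hand_in(): hands the job in, once; it reports no verdict.
Trained networks look in the newest picture that a camera, given by its name, has taken for a name from the list of things; names that differ only in an ending like _2 or _b are one class to them, and where a whole thing is asked for, a point or a joint stands for the part that bears it (a point fixed in the world has none). Each returns a list of dicts, best first, with "confidence" (0 to 1); they miss things now and then, are a little off and sometimes report something else, mostly with a low value. They report only what shows in the picture. A call takes as long as a camera call.
- vision.search_frame(name, camera): "at" ([row, column] in pixels, amid what is visible of it).
- vision.silhouettes(name, camera): "mask" (480x640 bool, what is visible of it) and "at" ([row, column] in pixels, amid what is visible of it).
- vision.pinpoint(name, camera): "at" ([row, column] in pixels: a listed point, or the origin of a listed thing).
The state is a dict: "time_s": time; "qpos": joint angles; "joint_vel": joint speeds; "tau": joint torques, N m; "ee_pos": TCP position; "eef_rot": TCP orientation; "force": force on the tool from outside, world axes, zero at the start; "moment": the same for the moment, N m; "grip_width": finger opening in m.
Only numpy, scipy, OpenCV 4.12 (cv2) and the standard library are available. Lean on these libraries where they do the work, as an engineer would, in place of code of your own. Each camera call takes 0.05 s, during which the arm holds its last target.

## Task

Lock the grey box of cleaning chemicals: fold its hinged steel strap down flat over the brass lock body, then take the wide shackle out of its wooden block, set both legs through the strap's two holes into the lock and press it down until the hidden pawls click and it stays down by itself. Press firmly, but never harder than about 22 N, and leave the small shackle and the other things on the counter where they are.

Things in the scene. Friction and masses are not known exactly. Their poses are not given: they have to be found in the camera images.
- lock_mouth (a point): Point on the flat top of the brass lock body (44 x 96 mm, top 100 mm above the counter), midway between its two leg holes. Axes: x towards the box lid and strap hinge, y along the line of the holes, z up. The holes, 14 mm wide with a small chamfer, lie at y = -25 and +25 mm and go straight down. The lock is fixed to the front of a grey steel box 180 x 306 x 100 mm.
- strap (a joint): Angle of the steel strap, rad: 0 = flat on the lock, 0.6 to 1.0 = raised at the start. Hinge along the lock's y axis, 55 mm from lock_mouth in +x and 2 mm above it, stiff (0.06 N m): it stays where it is left. Plate 77 mm long from the hinge, 90 mm wide, 4 mm thick; its two 18 mm holes come to lie right over the lock's holes. Flat, its top is 4 mm above lock_mouth.
- strap_end (a point): Middle of the free edge of the strap, upper face.
- shackle_crown (a point): Centre of the crown (cross bar) of the wide steel U-shaped shackle, 84 mm above the leg tips. Bar 12 mm thick, legs 50 mm apart centre to centre, 62 mm wide in all, middle 34 mm of the crown straight. Axes: x across the bar, y along the crown, z up. It stands legs down, 24 mm deep, in a fixed wooden block 50 x 100 x 36 mm, crown centre 96 mm above the counter; lift it straight up.
- small_shackle_crown (a point): The same point of the small shackle (legs 30 mm apart, 10 mm bar, 40 mm wide over its legs), standing in a like block; it does not fit the lock and is to be left alone.
- screwdriver_grip (a point): Handle of a screwdriver lying between the robot and the lock, left alone.
- torch_mid (a point): Middle of a black torch, 115 mm tall, 40 mm wide, standing; left alone.
- soap: Centre of the underside of a green bottle, 190 mm tall, 66 mm wide; left alone.
- cleaner: Centre of the underside of an orange bottle, 210 mm tall, 72 mm wide; left alone.
- bowl_in (a point): Inner floor of a white bowl, 120 mm wide, 55 mm tall; left alone.
- mug_in (a point): Inner floor of a blue mug, 80 mm wide, 90 mm tall; left alone.
- hinge_plate: Centre of the underside of a small flat steel hinge, 45 x 60 x 10 mm, lying on the counter; left alone.
- lock: The fixed box with its lock; origin on the counter below lock_mouth, same axes. In the lock are two spring pawls and an ejector spring, their depth hidden and different by 8 mm either way from lock to lock. Pushing in takes 8 to 16 N; the force dips as the pawls ride up, again at the click 5 mm deeper, and climbs hard at a stop 1.5 mm further. Push with less than 24 N.
- shackle: The same wide shackle, loose, about 180 g; origin midway between the leg tips, axes as the crown's. The lowest 7 mm of each leg tapers to 5 mm; grooves start 10 mm up. Both ways round fit the lock. Not latched, the ejector holds its crown centre 58 to 74 mm above lock_mouth; latched it stays at 38 to 54 mm.

How it is judged:
By the outcome, as a careful person would: the job done as asked, in the order asked, and still so for the second after the job is handed in, with the robot touching nothing.
It also fails if it takes over 58 s, if anything falls off the work surface, if the arm or the gripper's body presses on something with over 40 N, if the wrist force passes 120 N, or if a joint passes its speed limit or range.

## Working session

There is one attempt and no reset: what is moved stays moved. The work goes in short steps, Python scripts to look and compute and a tool call to move; the robot and the scene stay as the last step left them, time stands still between calls to the robot, and variables do not carry over. Pictures are saved under pics/ and viewed, and the job is handed in when it is done.

Besides the shell and the picture viewer there is one more tool, called by a JSON object that holds its "api" and its "payload", one argument or row to a line. arm_command: Moves the arm, as the interface text tells. Its arguments: {"type":"object","properties":{"plan":{"type":"array"},"newtons":{"type":"number"}},"required":["plan"]}

```bash
mkdir -p pics; ls; cat > h.py <<'E'
import numpy as np, cv2
from station import sensors, vision, job
def P(c):
    p=vision.camera_params(c); K=np.array(p["intrinsics"],float); R,_=cv2.Rodrigues(np.array(p["rvec"],float)); t=np.array(p["tvec"],float).reshape(3)
    return K,R,t
def ray(c,at,prm=None):
    K,R,t=prm or P(c); d=R.T@np.linalg.inv(K)@np.array([at[1],at[0],1.0]); o=-R.T@t; return o,d/np.linalg.norm(d)
def atz(c,at,z,prm=None):
    o,d=ray(c,at,prm); return o+d*(z-o[2])/d[2]
def tri(rays):
    A=np.zeros((3,3));b=np.zeros(3)
    for o,d in rays:
        M=np.eye(3)-np.outer(d,d);A+=M;b+=M@o
    x=np.linalg.solve(A,b); return x,[np.linalg.norm((np.eye(3)-np.outer(d,d))@(x-o)) for o,d in rays]
def proj(c,X,prm=None):
    K,R,t=prm or P(c); v=K@(R@np.asarray(X,float)+t); return v[1]/v[2],v[0]/v[2]
E
python3 - <<'E'
from h import *
np.set_printoptions(precision=4,suppress=True)
for c in ["scene","top","wrist"]:
    prm=P(c); print(c,-prm[1].T@prm[2],prm[1][2],prm[0][0,0])
    cv2.imwrite(f"pics/{c}0.png",vision.camera(c))
    for n in ["lock_mouth","strap_end","shackle_crown","small_shackle_crown"]:
        for r in vision.pinpoint(n,c)[:2]: print(c,n,np.round(r["at"],1),round(r["confidence"],2))
print(sensors.get_obs())
E
```

```text
pics
scene [ 1.1347 -0.509   1.0419] [-0.503   0.4023 -0.765 ] 499.7613184101645
scene lock_mouth [252.9 323.5] 0.9
scene strap_end [238.8 323.8] 0.79
scene shackle_crown [165.4 362. ] 0.53
scene small_shackle_crown [273.  193.4] 0.62
top [ 0.3035 -0.0125  1.2968] [ 0.1732 -0.0023 -0.9849] 471.7424558720634
top lock_mouth [219.1 321.9] 0.67
top strap_end [211.9 325.9] 0.98
top shackle_crown [293.7 211.2] 0.58
top small_shackle_crown [270.8 433. ] 0.49
wrist [ 0.2468 -0.4971  0.3863] [-0.2466 -0.0829 -0.9656] 354.81337121939544
{'time_s': 0.75, 'qpos': array([-1.3146,  0.2999,  1.521 ,  0.    ,  1.3207, -0.0666]), 'joint_vel': array([-0.0001,  0.0006,  0.0011,  0.0009, -0.0002,  0.0004]), 'tau': array([  0.0007, -53.1602, -35.289 ,   0.0709,   0.0212,  -0.    ]), 'ee_pos': array([ 0.1745, -0.5216,  0.4046]), 'eef_rot': array([-3.1415, -0.    ,  0.3228]), 'force': array([ 0.0023, -0.4259, -0.0734]), 'moment': array([-0.044 , -0.0047, -0.0142]), 'grip_width': 0.09407732282391393}
```

View pics/scene0.png

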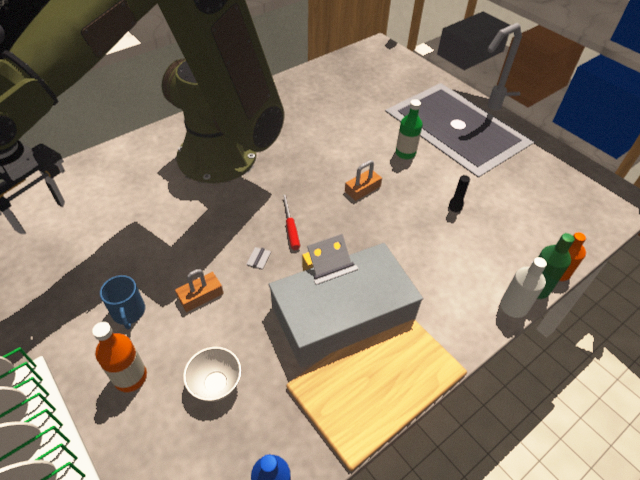

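View pics/top0.png

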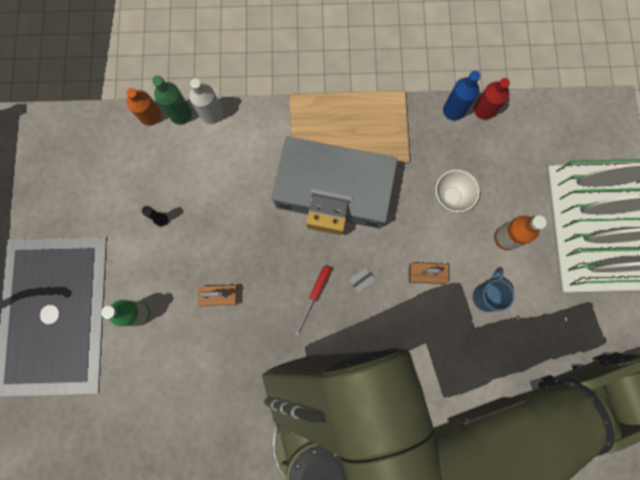

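```bash
python3 - <<'E'
from h import *
np.set_printoptions(precision=4,suppress=True)
s={"lock_mouth":([252.9,323.5],[219.1,321.9],.1),"strap_end":([238.8,323.8],[211.9,325.9],.15),"shackle_crown":([165.4,362],[293.7,211.2],.096),"small":([273,193.4],[270.8,433],.096)}
for n,(a,b,z) in s.items():
    print(n,tri([ray("scene",a),ray("top",b)]),atz("scene",a,z),atz("top",b,z))
E
```

```text
lock_mouth (array([ 0.5701, -0.0193,  0.0975]), [np.float64(0.004217135484797518), np.float64(0.004217135484797474)]) [ 0.5697 -0.0243  0.1   ] [ 0.5719 -0.0157  0.1   ]
strap_end (array([ 0.5751, -0.0276,  0.1607]), [np.float64(0.002017273958713299), np.float64(0.002017273958713274)]) [ 0.5673 -0.0236  0.15  ] [ 0.5788 -0.026   0.15  ]
shackle_crown (array([0.3847, 0.2672, 0.0921]), [np.float64(0.0044804501845498775), np.float64(0.004480450184549793)]) [0.3861 0.2596 0.096 ] [0.3869 0.2701 0.096 ]
small (array([ 0.4296, -0.2985,  0.091 ]), [np.float64(0.0016113193171711352), np.float64(0.0016113193171711777)]) [ 0.4324 -0.3009  0.096 ] [ 0.4298 -0.2958  0.096 ]
```

The scene view shows the box with its strap raised at (335,260) and shackle blocks at (363,180) and (199,290). In the top view they are at (218,295) and (430,272). I need to check by size which shackle is the wide one.

```bash
python3 - <<'E'
from h import *
s=cv2.imread("pics/scene0.png");t=cv2.imread("pics/top0.png")
def cr(i,r,c,w=35,h=30): return cv2.resize(i[r-h:r+h,c-w:c+w],(400,343),interpolation=cv2.INTER_CUBIC)[:290]
o=np.vstack([np.hstack([cr(s,175,362),cr(s,283,198)]),np.hstack([cr(t,295,218),cr(t,272,430)])])
cv2.imwrite("pics/cmp.png",o)
l=cv2.resize(t[170:260,260:410],(800,480),interpolation=cv2.INTER_CUBIC);cv2.imwrite("pics/lock_t.png",l)
E
```

```text
(no output)
```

View pics/cmp.png

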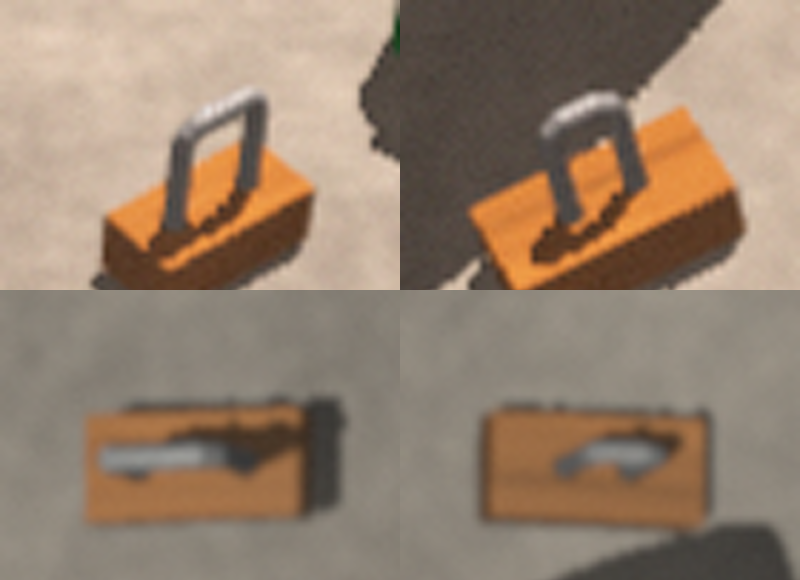

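View pics/lock_t.png

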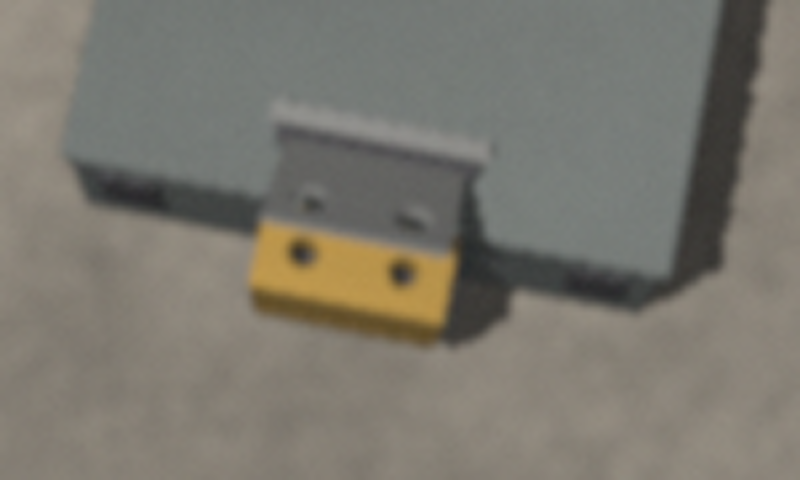

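The left shackle (y ≈ +0.27) is visibly wider, 22 px against about 18 px, so it is the wide one. The lock holes show at about (217.2,316.6) and (220.8,335.4) in the top view, so the network's lock_mouth column of 321.9 is a little off.

```bash
python3 - <<'E'
from h import *
np.set_printoptions(precision=4,suppress=True)
a=atz("top",[217.2,316.6],.1);b=atz("top",[220.8,335.4],.1);print(a,b,np.linalg.norm(a-b),(a+b)/2,np.degrees(np.arctan2(*(b-a)[[1,0]])))
# wide shackle crown ends in crops
for n in ["soap","cleaner","bowl_in","mug_in","screwdriver_grip","torch_mid","hinge_plate"]:
    pass
def c2(px,r,c): return [r-30+px[1]/400*70, c-35+px[0]/400*70]
print(c2((105,170),295,218),atz("top",c2((105,170),295,218),.096),atz("top",c2((225,170),295,218),.096))
s=cv2.imread("pics/wrist0.png");cv2.imwrite("pics/w0.png",s)
E
```

```text
[ 0.5773 -0.0021  0.1   ] [ 0.5664 -0.0506  0.1   ] 0.049749021811912215 [ 0.5719 -0.0263  0.1   ] -102.6708289600893
[294.75, 201.375] [0.3849 0.295  0.096 ] [0.3835 0.2418 0.096 ]
```

View pics/wrist0.png

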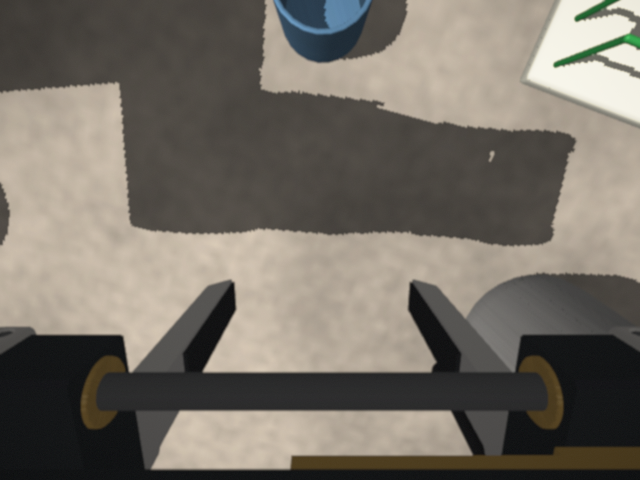

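{"api": "arm_command", "payload": {
  "plan": [-1,0.9,1,0.1,0.49,-1,0.9,1,0.1,0.49,-1,0.9,1,0.1,0.49,-1,0.9,1,0.1,0.49,-1,0.9,1,0.1,0.49,-1,0.9,1,0.1,0.49,-1,0.9,1,0.1,0.49,-1,0.9,1,0.1,0.49,-1,0.9,1,0.1,0.49,-1,0.9,1,0.1,0.49,-1,0.9,1,0.1,0.49,-1,0.9,1,0.1,0.49,-1,0.9,1,0.1,0.49]
}}

```text
time_s: 2.05
ee_pos: [0.5346, -0.1212, 0.4443]
eef_rot: [-3.141, 0.0, 1.351]
force: [0.3, 0.2, 0.4]
grip_width: 0.0941
```

{"api": "arm_command", "payload": {
  "plan": [-1,0.07,0.14,0,0,-1,0.07,0.14,0,0,-1,0.07,0.14,0,0,-1,0.07,0.14,0,0]
}}

```text
time_s: 2.45
ee_pos: [0.5619, -0.0667, 0.4446]
eef_rot: [-3.141, 0.0, 1.348]
force: [0.0, -0.3, -0.6]
grip_width: 0.0939
```

```bash
python3 - <<'E'
from h import *
np.set_printoptions(precision=4,suppress=True)
o=sensors.get_obs();print(o["ee_pos"],o["eef_rot"],o["force"])
prm=P("wrist");cv2.imwrite("pics/w1.png",vision.camera("wrist"));np.savez("w1.npz",K=prm[0],R=prm[1],t=prm[2])
for n in ["lock_mouth","strap_end"]:
    for r in vision.pinpoint(n,"wrist")[:2]: print(n,np.round(r["at"],1),r["confidence"],atz("wrist",r["at"],.1,prm))
E
```

```text
[ 0.5619 -0.0667  0.4446] [-3.1414  0.0003  1.3485] [ 0.0357 -0.2561 -0.5658]
lock_mouth [190.  322.7] 0.66 [ 0.5727 -0.0262  0.1   ]
lock_mouth [195.8 325.2] 0.59 [ 0.5737 -0.0319  0.1   ]
strap_end [195.7 323.5] 0.97 [ 0.5722 -0.0315  0.1   ]
```

View pics/w1.png

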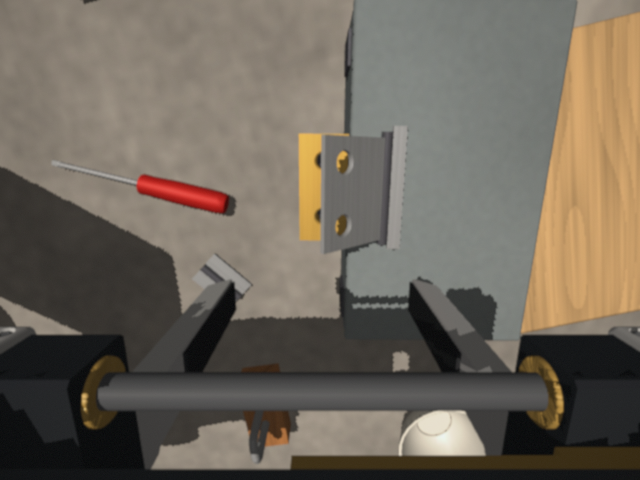

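The wrist view shows the brass top's front edge from (133,299) to (240,300), the raised strap's free edge at col ~323 over rows 135–250, and its hinge at col ~390.

```bash
python3 - <<'E'
from h import *
np.set_printoptions(precision=4,suppress=True)
d=np.load("w1.npz");prm=(d["K"],d["R"],d["t"])
im=cv2.imread("pics/w1.png");cv2.imwrite("pics/w1c.png",cv2.resize(im[110:270,270:430],(600,600),interpolation=cv2.INTER_CUBIC))
a=atz("w",[133,299.5],.1,prm);b=atz("w",[240,300],.1,prm);v=a-b;L=np.linalg.norm(v);u=v/L;x=np.array([u[1],-u[0],0]);print(a,b,L,np.degrees(np.arctan2(u[1],u[0])),"mouth",(a+b)/2+.022*x)
print(-prm[1].T@prm[2])
M=np.array([.572,-.0263,.1])
for th in (.6,.7,.8,.9,1.0):
  y=np.radians(-12.7);X=np.array([np.cos(y),np.sin(y),0]);Z=np.array([0,0,1])
  H=M+.055*X+.002*Z; e=H+(-.077*np.cos(th)+.002*np.sin(th))*X+(.077*np.sin(th)+.002*np.cos(th))*Z
  print(th,e,proj("w",e,prm),proj("top",e),proj("scene",e))
E
```

```text
[0.5637 0.0266 0.1   ] [ 0.5413 -0.0674  0.1   ] 0.0966644668814011 76.59705169220412 mouth [ 0.5739 -0.0255  0.1   ]
[0.5791 0.0077 0.4263]
0.6 [ 0.5648 -0.0247  0.1471] (np.float64(196.67491579996272), np.float64(312.6735840091577)) (np.float64(217.65795869375606), np.float64(325.5016084473833)) (np.float64(239.13027683802662), np.float64(322.713635066943))
0.7 [ 0.5695 -0.0257  0.1531] (np.float64(197.6433752869285), np.float64(318.7564432161306)) (np.float64(215.26459487476185), np.float64(325.8843796805193)) (np.float64(238.92620105368545), np.float64(323.6890171327199))
0.8 [ 0.5747 -0.0269  0.1586] (np.float64(198.5649265936444), np.float64(325.8599587202446)) (np.float64(212.67592824617623), np.float64(326.313948402328)) (np.float64(239.03667158238827), np.float64(324.7780966188877))
0.9 [ 0.5805 -0.0282  0.1636] (np.float64(199.42179951807867), np.float64(333.93055664719475)) (np.float64(209.91986047366282), np.float64(326.7858507977505)) (np.float64(239.4665702360463), np.float64(325.971796856504))
1.0 [ 0.5867 -0.0296  0.1679] (np.float64(200.1959895443294), np.float64(342.8853375118181)) (np.float64(207.0271246582078), np.float64(327.2949603000489)) (np.float64(240.2174171351395), np.float64(327.25953441816864))
```

View pics/w1c.png

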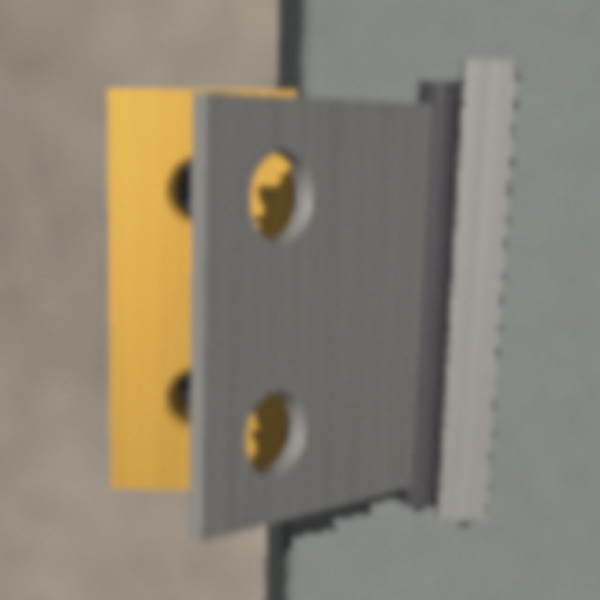

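{"api": "arm_command", "payload": {
  "plan": [1,0.072,0.092,0,0,1,0.072,0.092,0,0,1,0.072,0.092,0,0,1,0.072,0.092,0,0,1,0.072,0.092,-0.05,0,1,0.072,0.092,-0.1,0,1,0.072,0.092,-0.15,0,1,0.072,0.092,-0.18,0,1,0.072,0.092,-0.2,0,1,0.072,0.092,-0.22,0,1,0.072,0.092,-0.24,0,1,0.072,0.092,-0.26,0,1,0.072,0.092,-0.28,0,1,0.072,0.092,-0.3,0,1,0.072,0.092,-0.315,0,1,0.072,0.092,-0.33,0,1,0.072,0.092,-0.335,0],
  "newtons": 30
}}

```text
time_s: 4.3
ee_pos: [0.5912, -0.0288, 0.3099]
eef_rot: [-3.141, 0.0, 1.349]
force: [-0.6, 0.3, 0.8]
grip_width: 0.0005
```

```bash
python3 - <<'E'
from h import *
np.set_printoptions(precision=4,suppress=True)
o=sensors.get_obs();print(o["ee_pos"],o["eef_rot"],o["force"],o["grip_width"])
cv2.imwrite("pics/w2.png",vision.camera("wrist"))
E
```

```text
[ 0.5912 -0.0288  0.3099] [-3.1407  0.0001  1.3491] [-0.5592  0.2982  0.7901] 0.00047335288820137087
```

View pics/w2.png

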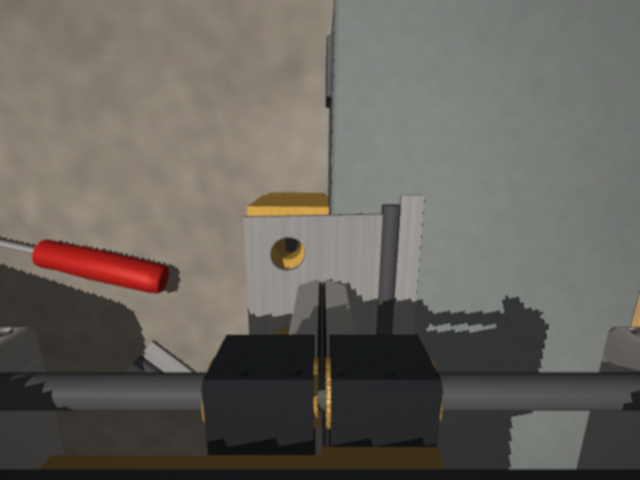

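The strap is nearly flat now, with the tip about 7 mm above its final height. I'll finish pressing it down gently.

{"api": "arm_command", "payload": {
  "plan": [1,0,0,-0.005,0,1,0,0,-0.01,0,1,0,0,-0.014,0,1,0,0,-0.016,0,1,0,0,-0.018,0,1,0,0,-0.018,0]
}}

```text
time_s: 4.95
ee_pos: [0.5913, -0.0288, 0.3035]
eef_rot: [3.141, -0.0, 1.349]
force: [-0.0, 0.3, -0.2]
grip_width: 0.0008
```

{"api": "arm_command", "payload": {
  "plan": [1,0,0,-0.003,0,1,0,0,-0.005,0,1,0,0,-0.007,0,1,0,0,-0.007,0]
}}

```text
time_s: 5.35
ee_pos: [0.5912, -0.0287, 0.3032]
eef_rot: [3.14, -0.0, 1.349]
force: [-13.2, 1.5, 25.0]
grip_width: 0.0006
```

The strap is flat, with contact at tip z = 0.104. I'm retreating to the viewing pose.

{"api": "arm_command", "payload": {
  "plan": [1,0,0,0.1,0,1,0,0,0.2,0,-1,-0.07,-0.09,0.3,0,-1,-0.07,-0.09,0.3,0,-1,-0.07,-0.09,0.3,0,-1,-0.07,-0.09,0.3,0]
}}

```text
time_s: 5.95
ee_pos: [0.5635, -0.0645, 0.4193]
eef_rot: [-3.14, -0.0, 1.349]
force: [0.2, 0.2, -1.0]
grip_width: 0.029
```

```bash
python3 - <<'E'
from h import *
np.set_printoptions(precision=4,suppress=True)
o=sensors.get_obs();print(o["ee_pos"],o["eef_rot"],o["force"],o["grip_width"])
prm=P("wrist");cv2.imwrite("pics/w3.png",vision.camera("wrist"));np.savez("w3.npz",K=prm[0],R=prm[1],t=prm[2])
im=cv2.imread("pics/w3.png");cv2.imwrite("pics/w3c.png",cv2.resize(im[80:280,240:440],(600,600),interpolation=cv2.INTER_CUBIC))
for n in ["lock_mouth","strap_end"]:
    for r in vision.pinpoint(n,"wrist")[:2]: print(n,np.round(r["at"],1),r["confidence"],atz("wrist",r["at"],.104,prm))
E
```

```text
[ 0.5635 -0.0645  0.4193] [-3.1399 -0.0001  1.3488] [ 0.1579  0.2299 -0.979 ] 0.0289616640236122
lock_mouth [194.5 322.1] 0.78 [ 0.573  -0.0243  0.104 ]
strap_end [191.1 294.5] 0.88 [ 0.5513 -0.0165  0.104 ]
```

View pics/w3c.png

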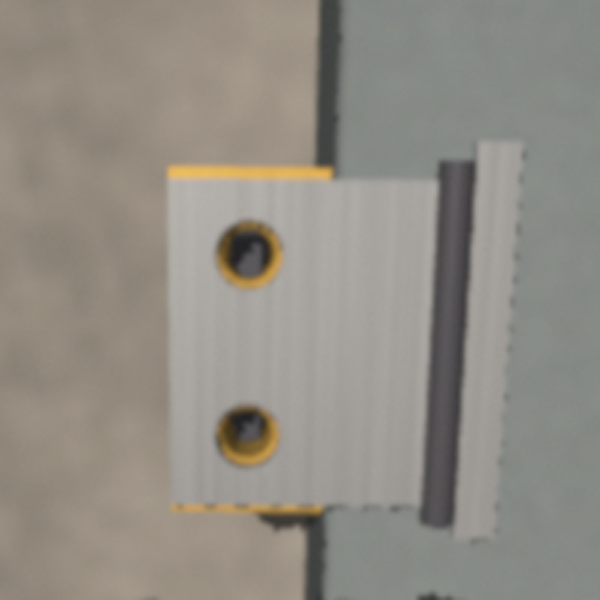

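The crop shows the strap lying flat, with both lock holes visible through it at crop (254,249) and (434,248). I'm measuring them precisely.

```bash
python3 - <<'E'
from h import *
np.set_printoptions(precision=4,suppress=True)
d=np.load("w3.npz");prm=(d["K"],d["R"],d["t"])
im=cv2.imread("pics/w3.png")
S=8
def hole(r,c,kind):
    w=18; p=cv2.resize(im[r-w:r+w,c-w:c+w],None,fx=S,fy=S,interpolation=cv2.INTER_CUBIC).astype(int)
    g=p.mean(2); bg=np.median(g)
    sat=p.max(2)-p.min(2)
    m=((g<bg-25)|(sat>40)) if kind=="strap" else (g<60)
    n,l,st,ce=cv2.connectedComponentsWithStats(m.astype(np.uint8))
    i=1+np.argmax(st[1:,4]); ct=max(cv2.findContours((l==i).astype(np.uint8),0,2)[0],key=cv2.contourArea)
    e=cv2.fitEllipse(cv2.convexHull(ct)); 
    return [r-w+(e[0][1]+.5)/S-.5,c-w+(e[0][0]+.5)/S-.5],np.array(e[1])/S
for k,z in (("strap",.104),("lock",.1)):
    A=[hole(80+253//3,240+249//3,k),hole(80+434//3,240+248//3,k)]
    q=[atz("w",a[0],z,prm) for a in A]; v=q[0]-q[1]
    print(k,A,q,np.linalg.norm(v),"mid",(q[0]+q[1])/2,"ydir",np.degrees(np.arctan2(v[1],v[0])))
# edges of strap outline via line: left edge
e1=atz("w",[80+185/3,240+168/3],.104,prm);e2=atz("w",[80+500/3,240+172/3],.104,prm);v=e1-e2;print("edge dir",np.degrees(np.arctan2(v[1],v[0])))
# hinge bar edges
e1=atz("w",[80+145/3,240+524/3],.106,prm);e2=atz("w",[80+535/3,240+495/3],.106,prm);v=e1-e2;print("bracket dir",np.degrees(np.arctan2(v[1],v[0])))
E
```

```text
strap [([164.38032341003418, 322.587646484375], array([22.8824, 23.5483])), ([224.78893089294434, 321.7690963745117], array([20.9841, 22.0332]))] [array([ 0.5788, -0.0005,  0.104 ]), array([ 0.5671, -0.0493,  0.104 ])] 0.05021203503330209 mid [ 0.573  -0.0249  0.104 ] ydir 76.51193434655129
lock [([163.4013900756836, 321.908971786499], array([14.2514, 15.8214])), ([221.97732162475586, 320.0345821380615], array([10.1802, 12.9253]))] [array([0.5784, 0.0003, 0.1   ]), array([ 0.566 , -0.0474,  0.1   ])] 0.04922827234933617 mid [ 0.5722 -0.0235  0.1   ] ydir 75.39807042215877
edge dir 76.94686549184578
bracket dir 76.70395424108659
```

{"api": "arm_command", "payload": {
  "plan": [-1,-0.446,0.731,0,0.106,-1,-0.446,0.731,0,0.106,-1,-0.446,0.731,0,0.106,-1,-0.446,0.731,0,0.106,-1,-0.446,0.731,0,0.106,-1,-0.446,0.731,0,0.106,-1,-0.446,0.731,0,0.106,-1,-0.446,0.731,0,0.106,-1,-0.446,0.731,0,0.106,-1,-0.446,0.731,0,0.106,-1,-0.446,0.731,0,0.106]
}}

```text
time_s: 7.2
ee_pos: [0.3855, 0.2269, 0.4203]
eef_rot: [-3.141, 0.0, 1.569]
force: [0.7, 0.4, -0.0]
grip_width: 0.0939
```

```bash
python3 - <<'E'
from h import *
np.set_printoptions(precision=4,suppress=True)
o=sensors.get_obs();print(o["ee_pos"],o["eef_rot"],o["force"],o["grip_width"])
prm=P("wrist");cv2.imwrite("pics/w4.png",vision.camera("wrist"));np.savez("w4.npz",K=prm[0],R=prm[1],t=prm[2])
for n in ["shackle_crown","shackle","small_shackle_crown","soap"]:
    for r in vision.pinpoint(n,"wrist")[:2]: print(n,np.round(r["at"],1),r["confidence"],atz("wrist",r["at"],.096,prm))
E
```

```text
[0.3855 0.2269 0.4203] [-3.1411  0.0003  1.5695] [ 0.6598  0.4358 -0.041 ] 0.09387323930714225
shackle_crown [188.  321.2] 0.86 [0.3857 0.2724 0.096 ]
shackle [177.7 319.5] 0.87 [0.3843 0.2811 0.096 ]
```

View pics/w4.png

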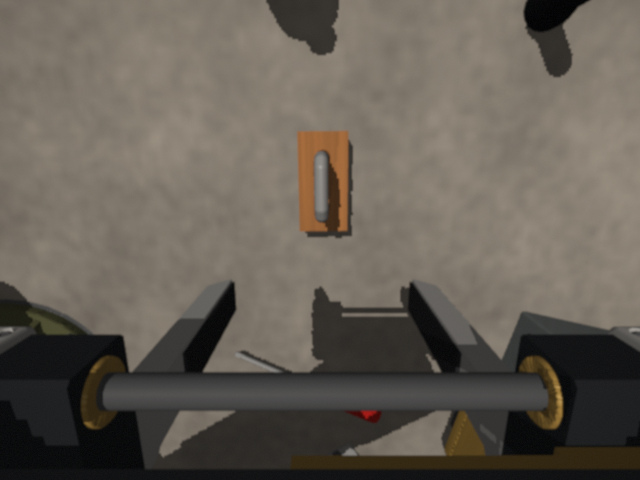

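The wide shackle stands at rows 149–222, col 321, in its block (rows 131–232). Its ~62 mm length confirms it is the wide one. I'm measuring its axis precisely.

```bash
python3 - <<'E'
from h import *
np.set_printoptions(precision=4,suppress=True)
d=np.load("w4.npz");prm=(d["K"],d["R"],d["t"])
im=cv2.imread("pics/w4.png")
p=im[120:245,290:360];cv2.imwrite("pics/w4c.png",cv2.resize(p,None,fx=4.7,fy=4.7,interpolation=cv2.INTER_CUBIC))
for n in ["shackle"]:
    r=vision.silhouettes(n,"wrist")[0];m=r["mask"].astype(np.uint8);ys,xs=np.nonzero(m);print(r["confidence"],ys.min(),ys.max(),xs.min(),xs.max())
f=p.astype(int);sat=f.max(2)-f.min(2);g=f.mean(2)
mk=((sat<30)&(g>70)).astype(np.uint8);mk[:18]=0;mk[108:]=0;mk[:,:14]=0;mk[:,54:]=0
n,l,st,ce=cv2.connectedComponentsWithStats(mk);i=1+np.argmax(st[1:,4]);ys,xs=np.nonzero(l==i);ys=ys+120;xs=xs+290
print(ys.min(),ys.max(),xs.min(),xs.max())
rows=range(165,210,5);c=[xs[ys==r].mean() for r in rows];print(c,[ (ys==r).sum() for r in rows])
k=np.polyfit(list(rows),c,1)
a=atz("w",[ys.min(),np.polyval(k,ys.min())],.098,prm);b=atz("w",[ys.max(),np.polyval(k,ys.max())],.098,prm);v=a-b
print(a,b,np.linalg.norm(v),(a+b)/2,np.degrees(np.arctan2(v[1],v[0])))
# block edges
for (q,w) in (((131,299.5),(231,300)),((131,348.5),(231,349.5))):
    a=atz("w",q,.036,prm);b=atz("w",w,.036,prm);v=a-b;print("block",a,b,np.linalg.norm(v),np.degrees(np.arctan2(v[1],v[0])))
E
```

```text
0.56 152 221 314 328
151 221 314 327
[np.float64(320.5), np.float64(320.0), np.float64(320.0), np.float64(321.0), np.float64(321.0), np.float64(321.0), np.float64(321.0), np.float64(321.0), np.float64(321.0)] [np.int64(14), np.int64(13), np.int64(13), np.int64(13), np.int64(13), np.int64(13), np.int64(13), np.int64(13), np.int64(13)]
[0.3848 0.303  0.098 ] [0.386  0.2441 0.098 ] 0.0588463084870642 [0.3854 0.2736 0.098 ] 91.22532543363934
block [0.3645 0.3219 0.036 ] [0.3632 0.2214 0.036 ] 0.1005182198882624 89.27896971539349
block [0.4126 0.3218 0.036 ] [0.4155 0.2213 0.036 ] 0.10056610506569709 91.64882276518865
```

View pics/w4c.png

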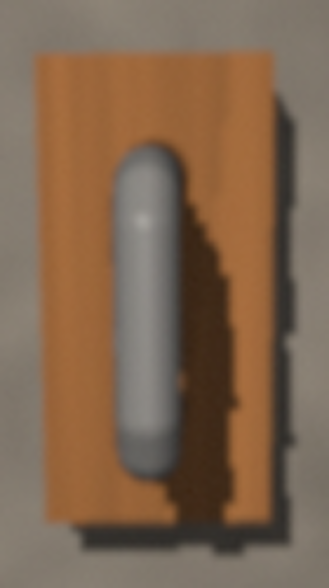

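{"api": "arm_command", "payload": {
  "plan": [-1,0,0.113,-0.08,0.003,-1,0,0.113,-0.16,0.003,-1,0,0.113,-0.24,0.003,-1,0,0.113,-0.31,0.003,-1,0,0.113,-0.361,0.003,-1,0,0.113,-0.361,0.003,-1,0,0.113,-0.361,0.003,0,0,0.113,-0.361,0.003,0.5,0,0.113,-0.361,0.003,1,0,0.113,-0.361,0.003,1,0,0.113,-0.361,0.003,1,0,0.113,-0.361,0.003,1,0,0.113,-0.361,0.003,1,0,0.113,-0.361,0.003],
  "newtons": 50
}}

```text
time_s: 8.9
ee_pos: [0.3849, 0.2728, 0.2763]
eef_rot: [3.142, 0.0, 1.577]
force: [0.3, -0.1, 0.1]
grip_width: 0.0413
```

```bash
python3 - <<'E'
from h import *
np.set_printoptions(precision=4,suppress=True)
o=sensors.get_obs();print(o["ee_pos"],o["eef_rot"],o["force"],o["moment"],o["grip_width"])
cv2.imwrite("pics/w5.png",vision.camera("wrist"))
E
```

```text
[0.3849 0.2728 0.2763] [3.1415 0.     1.5773] [ 0.326  -0.1336  0.0579] [-0.0434 -0.0244  0.0363] 0.041256369996590964
```

View pics/w5.png

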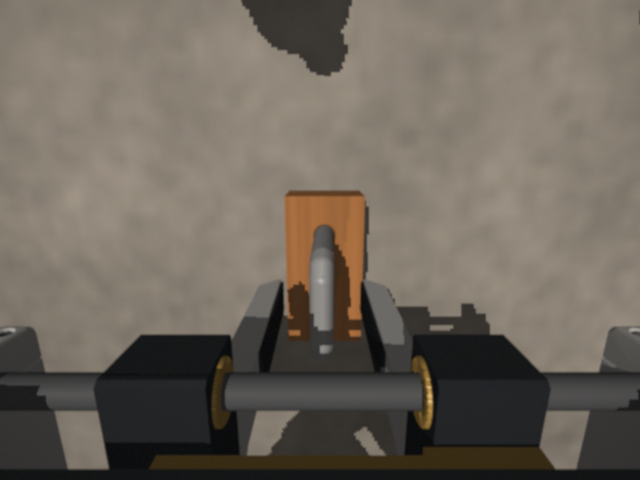

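Still closing and well centred: the bar is at col 322, the fingers at 275 and 370. I'll continue closing, then lift a little and check.

{"api": "arm_command", "payload": {
  "plan": [1,0,0,0,0,1,0,0,0,0,1,0,0,0,0,1,0,0,0,0,1,0,0,0,0,1,0,0,0,0,1,0,0,0,0]
}}

```text
time_s: 9.65
ee_pos: [0.3849, 0.2728, 0.2762]
eef_rot: [-3.142, 0.0, 1.577]
force: [0.2, 0.3, -0.1]
grip_width: 0.0106
```

{"api": "arm_command", "payload": {
  "plan": [1,0,0,0.03,0,1,0,0,0.06,0,1,0,0,0.1,0,1,0,0,0.16,0,1,0,0,0.24,0,1,0,0,0.325,0,1,0,0,0.325,0,1,0,0,0.325,0,1,0,0,0.325,0]
}}

```text
time_s: 10.55
ee_pos: [0.3847, 0.2727, 0.4053]
eef_rot: [-3.14, 0.001, 1.577]
force: [-0.1, -0.2, -1.5]
grip_width: 0.0105
```

```bash
python3 - <<'E'
from h import *
np.set_printoptions(precision=4,suppress=True)
o=sensors.get_obs();print(o["ee_pos"],o["eef_rot"],o["force"],o["moment"],o["grip_width"])
prm=P("wrist");cv2.imwrite("pics/w6.png",vision.camera("wrist"));np.savez("w6.npz",K=prm[0],R=prm[1],t=prm[2])
cv2.imwrite("pics/s6.png",vision.camera("scene"))
im=cv2.imread("pics/s6.png");cv2.imwrite("pics/s6c.png",cv2.resize(im[60:220,280:440],(600,600)))
E
```

```text
[0.3847 0.2727 0.4053] [-3.1401  0.0009  1.5773] [-0.0971 -0.175  -1.5103] [-0.0637 -0.0515 -0.0148] 0.010542688523384785
```

View pics/w6.png

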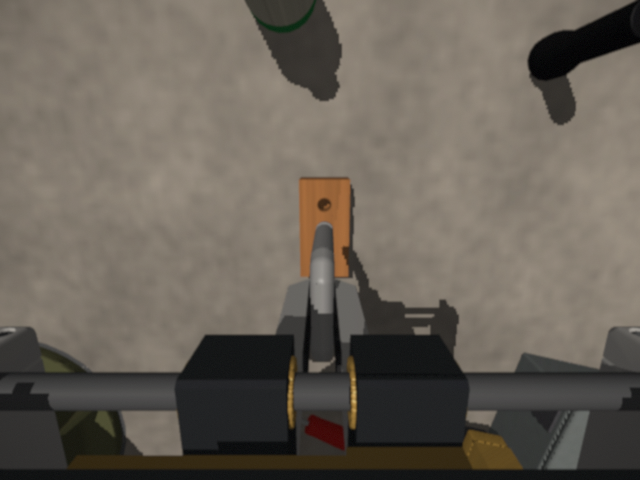

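View pics/s6c.png

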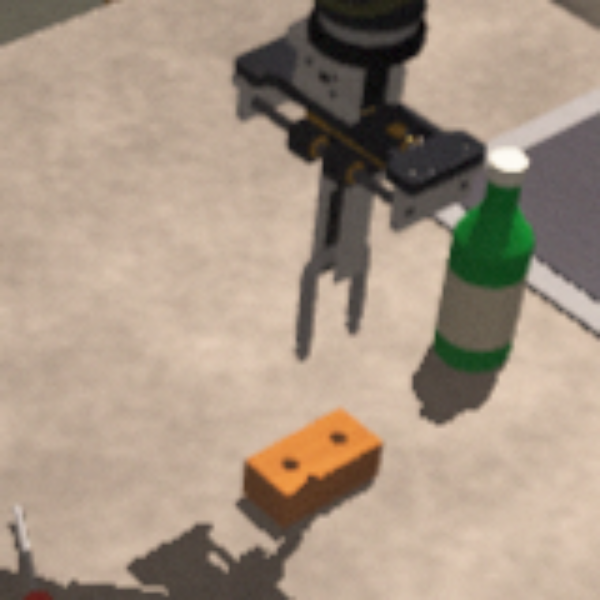

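```bash
python3 - <<'E'
from h import *
np.set_printoptions(precision=4,suppress=True)
d=np.load("w6.npz");prm=(d["K"],d["R"],d["t"])
im=cv2.imread("pics/w6.png");cv2.imwrite("pics/w6c.png",cv2.resize(im[170:350,270:370],None,fx=4,fy=3.3,interpolation=cv2.INTER_CUBIC)[:600])
print("block hole",atz("w",[204.5,324],.036,prm))
for dy in (-.003,0,.003):
  t=[.3847,.2727+dy,.2253]
  print(dy,"tip far end centre/front/back",[np.round(proj("w",np.array(t)+[0,.025+e,-.084],prm),1) for e in(-.0025,0,.0025)],"leg outer top z-.02",np.round(proj("w",np.array(t)+[0,.031,-.01],prm),1))
E
```

```text
block hole [0.3871 0.2973 0.036 ]
-0.003 tip far end centre/front/back [array([233.4, 321.5]), array([229.9, 321.5]), array([226.5, 321.6])] leg outer top z-.02 [250.1 321.5]
0 tip far end centre/front/back [array([229.3, 321.5]), array([225.8, 321.6]), array([222.3, 321.6])] leg outer top z-.02 [244.3 321.6]
0.003 tip far end centre/front/back [array([225.1, 321.6]), array([221.6, 321.6]), array([218.1, 321.6])] leg outer top z-.02 [238.5 321.6]
```

View pics/w6c.png

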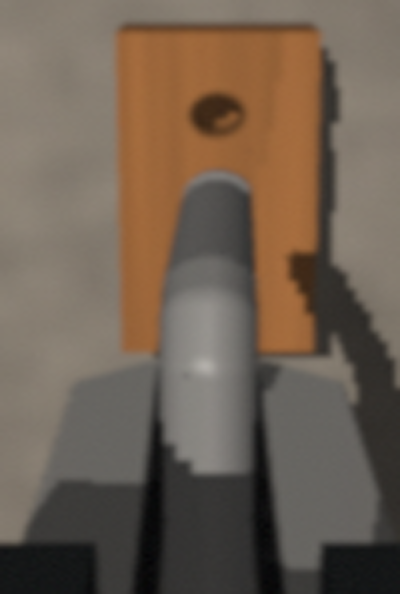

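The shackle is held with its legs clear. The far leg's lower end shows at about (222,325), while the tool axis projects to col 321.6. The shackle therefore seems to lean about 2° about its bar. I'm quantifying that.

```bash
python3 - <<'E'
from h import *
np.set_printoptions(precision=4,suppress=True)
d=np.load("w6.npz");prm=(d["K"],d["R"],d["t"])
c=np.array([.3847,.2727,.2253])
for dy in (-.002,0,.002):
  print(dy,"shoulder",np.round(proj("w",c+[0,.031+dy,-.077],prm),1))
for dx in (0,.001,.002,.003): print(dx,np.round(proj("w",c+[dx,.031,-.077],prm),1))
im=cv2.imread("pics/w6.png").astype(int)
for r in range(218,300,6): print(r,[int(v) for v in im[r,305:340].mean(1)], [int(v) for v in (im[r,305:340].max(1)-im[r,305:340].min(1))] if r in(230,) else "")
# top0: block centre
def c2(px,r,c): return [r-30+px[1]/400*70, c-35+px[0]/400*70]
print("top block",atz("top",c2((196.5,176),295,218),.036),"crown",atz("top",c2((160,168),295,218),.1))
d=np.load("w4.npz");p4=(d["K"],d["R"],d["t"]);print("w4 cam",-p4[1].T@p4[2],p4[1])
E
```

```text
-0.002 shoulder [222.2 321.6]
0 shoulder [219.3 321.6]
0.002 shoulder [216.4 321.6]
0 [219.3 321.6]
0.001 [219.3 323.1]
0.002 [219.3 324.5]
0.003 [219.3 326. ]
218 [109, 108, 107, 105, 106, 106, 104, 102, 101, 101, 103, 105, 107, 108, 107, 106, 107, 107, 105, 104, 104, 103, 102, 102, 101, 101, 99, 101, 102, 101, 101, 102, 106, 108, 109] 
224 [109, 107, 107, 106, 107, 106, 104, 103, 101, 102, 102, 106, 113, 117, 117, 117, 112, 107, 105, 104, 104, 106, 110, 115, 114, 107, 99, 100, 103, 105, 107, 107, 108, 107, 109] 
230 [109, 107, 106, 105, 106, 105, 104, 102, 101, 99, 93, 86, 83, 82, 84, 83, 81, 82, 80, 78, 76, 75, 71, 69, 64, 59, 57, 69, 93, 104, 108, 108, 108, 108, 110] [101, 100, 97, 97, 96, 97, 96, 94, 93, 81, 50, 19, 6, 3, 4, 3, 4, 4, 4, 4, 4, 4, 3, 4, 3, 1, 6, 36, 72, 93, 100, 100, 99, 100, 101]
236 [108, 107, 106, 105, 106, 104, 104, 101, 97, 88, 82, 80, 83, 84, 83, 83, 81, 81, 79, 78, 76, 73, 72, 68, 65, 60, 55, 63, 85, 103, 108, 109, 107, 109, 110] 
242 [108, 108, 106, 106, 106, 105, 103, 97, 87, 80, 81, 82, 83, 83, 83, 84, 81, 81, 79, 77, 75, 73, 70, 68, 65, 60, 57, 58, 78, 
[... 1031 characters left out ...]
3, 83, 89, 92, 94, 95] 
284 [100, 100, 98, 87, 79, 92, 108, 116, 123, 126, 126, 124, 129, 135, 138, 140, 142, 143, 139, 134, 128, 123, 118, 112, 106, 98, 89, 79, 64, 51, 53, 57, 60, 71, 88] 
290 [100, 99, 90, 68, 65, 89, 107, 116, 121, 125, 129, 130, 131, 132, 133, 134, 135, 135, 133, 130, 126, 122, 117, 111, 105, 97, 89, 78, 63, 48, 60, 86, 99, 101, 100] 
296 [101, 95, 78, 52, 54, 84, 104, 116, 121, 126, 129, 131, 131, 132, 133, 134, 134, 134, 133, 130, 125, 122, 116, 111, 105, 97, 89, 76, 61, 41, 47, 78, 95, 100, 100] 
top block [0.3851 0.2677 0.036 ] crown [0.3849 0.2697 0.1   ]
w4 cam [0.386  0.3032 0.402 ] [[ 1.     -0.0015  0.0006]
 [-0.0016 -0.9652  0.2615]
 [ 0.0001 -0.2615 -0.9652]]
```

{"api": "arm_command", "payload": {
  "plan": [1,0.467,-0.74,0,-0.114,1,0.467,-0.74,0,-0.114,1,0.467,-0.74,0,-0.114,1,0.467,-0.74,0,-0.114,1,0.467,-0.74,0,-0.114,1,0.467,-0.74,0,-0.114,1,0.467,-0.74,0,-0.114,1,0.467,-0.74,0,-0.114,1,0.467,-0.74,-0.02,-0.114,1,0.467,-0.74,-0.04,-0.114,1,0.467,-0.74,-0.05,-0.114,1,0.467,-0.74,-0.05,-0.114,1,0.467,-0.74,-0.05,-0.114]
}}

```text
time_s: 11.95
ee_pos: [0.5715, -0.0226, 0.3864]
eef_rot: [3.141, -0.0, 1.339]
force: [0.2, 0.2, -2.1]
grip_width: 0.011
```

```bash
python3 - <<'E'
from h import *
np.set_printoptions(precision=4,suppress=True)
o=sensors.get_obs();print(o["ee_pos"],o["eef_rot"],o["force"],o["moment"],o["grip_width"])
prm=P("wrist");cv2.imwrite("pics/w7.png",vision.camera("wrist"));np.savez("w7.npz",K=prm[0],R=prm[1],t=prm[2])
im=cv2.imread("pics/w7.png");cv2.imwrite("pics/w7c.png",cv2.resize(im[150:330,240:420],(600,600),interpolation=cv2.INTER_CUBIC))
cv2.imwrite("pics/s7.png",vision.camera("scene"))
im=cv2.imread("pics/s7.png");cv2.imwrite("pics/s7c.png",cv2.resize(im[180:290,270:380],(600,600),interpolation=cv2.INTER_CUBIC))
E
```

```text
[ 0.5715 -0.0226  0.3864] [ 3.1414 -0.0001  1.3395] [ 0.221   0.2386 -2.1361] [-0.0009 -0.1094 -0.0228] 0.01098219491800186
```

View pics/w7c.png

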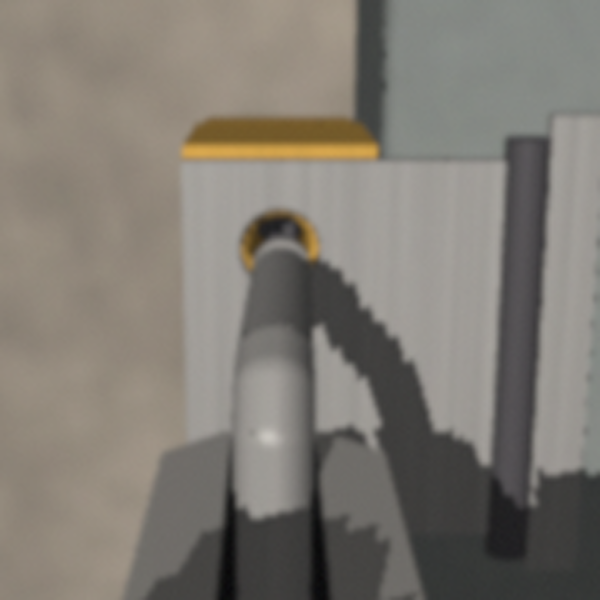

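View pics/s7c.png

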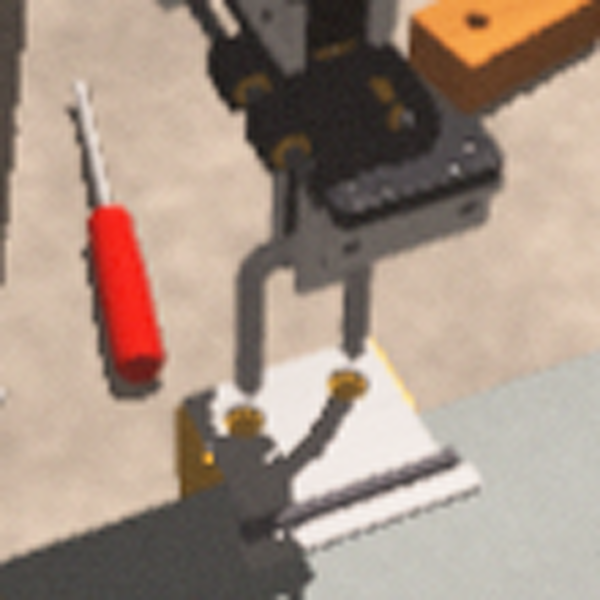

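Both tips appear right above the holes: the tip is at crop col 281, the hole centre at 279. I'm checking the along-hole direction numerically.

```bash
python3 - <<'E'
from h import *
np.set_printoptions(precision=4,suppress=True)
d=np.load("w7.npz");prm=(d["K"],d["R"],d["t"])
X=np.array([.973,-.230,0]);Y=np.array([.23,.973,0]);T=np.array([.5715,-.0226,0]);M=np.array([.573,-.025,.1])
# strap hole far: outer rim rows
h=atz("w",[150+247*.3,240+279.5*.3],.104,prm); print("hole",h,"in tool axes",(h-T)@X,(h-T)@Y,"mouth->",(M-T)@X,(M-T)@Y)
for dy in (-.002,-.001,0):
  c=T+Y*dy+np.array([0,0,.3864-.18]); print(dy,"shoulder exp",np.round(proj("w",c+Y*.031+X*.002-np.array([0,0,.077]),prm),1))
print("seen shoulder", 150+238*.3,240+281*.3)
top=150+209*.3;bot=150+285*.3;print(atz("w",[top,323.7],.104,prm))
im=cv2.imread("pics/w7.png");print(im[208:230,324].mean(1).astype(int))
E
```

```text
hole [ 0.579  -0.0008  0.104 ] in tool axes 0.002275726755662852 0.022897031947885532 mouth-> 0.002011499999999948 -0.0019902000000000153
-0.002 shoulder exp [222.7 323.7]
-0.001 shoulder exp [221.3 323.7]
0 shoulder exp [219.9 323.7]
seen shoulder 221.39999999999998 324.3
[0.5809 0.0077 0.104 ]
[157 158 158 151 133 106  75  51  39  45  51  58  77 103 131 137 117  95
  85  86  85  85]
```

{"api": "arm_command", "payload": {
  "plan": [1,0,-0.003,-0.01,0,1,0,-0.003,-0.02,0,1,0,-0.003,-0.03,0,1,0,-0.003,-0.04,0,1,0,-0.003,-0.05,0,1,0,-0.003,-0.06,0,1,0,-0.003,-0.066,0,1,0,-0.003,-0.066,0],
  "newtons": 40
}}

```text
time_s: 12.85
ee_pos: [0.5716, -0.0244, 0.3595]
eef_rot: [-3.141, 0.0, 1.339]
force: [0.1, -0.4, -2.1]
grip_width: 0.0109
```

{"api": "arm_command", "payload": {
  "plan": [1,0.001,0,-0.007,0,1,0.002,0,-0.014,0,1,0.003,0,-0.02,0,1,0.003,0,-0.025,0,1,0.003,0,-0.025,0]
}}

```text
time_s: 13.35
ee_pos: [0.5729, -0.0244, 0.3495]
eef_rot: [-3.141, 0.0, 1.339]
force: [-1.2, -0.0, -1.4]
grip_width: 0.0109
```

{"api": "arm_command", "payload": {
  "plan": [1,0.001,0,-0.005,0,1,0.001,0,-0.01,0,1,0.001,0,-0.014,0,1,0.001,0,-0.014,0]
}}

```text
time_s: 13.75
ee_pos: [0.5733, -0.0244, 0.3443]
eef_rot: [3.141, -0.0, 1.339]
force: [-1.0, 0.2, 1.4]
grip_width: 0.0109
```

{"api": "arm_command", "payload": {
  "plan": [1,0,0,-0.005,0,1,0,0,-0.01,0,1,0,0,-0.01,0]
}}

```text
time_s: 14.05
ee_pos: [0.5733, -0.0244, 0.34]
eef_rot: [-3.141, 0.0, 1.339]
force: [-0.6, -0.4, 2.1]
grip_width: 0.0105
```

{"api": "arm_command", "payload": {
  "plan": [1,0,0,-0.005,0,1,0,0,-0.01,0,1,0,0,-0.01,0]
}}

```text
time_s: 14.35
ee_pos: [0.5733, -0.0244, 0.3363]
eef_rot: [3.141, -0.0, 1.339]
force: [-1.2, 0.1, 3.7]
grip_width: 0.0107
```

{"api": "arm_command", "payload": {
  "plan": [1,0,0,-0.005,0,1,0,0,-0.008,0,1,0,0,-0.008,0]
}}

```text
time_s: 14.65
ee_pos: [0.5733, -0.0244, 0.3333]
eef_rot: [3.141, -0.0, 1.339]
force: [-1.1, -0.1, 4.8]
grip_width: 0.0112
```

{"api": "arm_command", "payload": {
  "plan": [1,0,0,-0.004,0,1,0,0,-0.006,0,1,0,0,-0.006,0]
}}

```text
time_s: 14.95
ee_pos: [0.5733, -0.0244, 0.3308]
eef_rot: [3.141, -0.0, 1.339]
force: [-1.1, 0.9, 4.7]
grip_width: 0.0109
```

{"api": "arm_command", "payload": {
  "plan": [1,0,0,-0.004,0,1,0,0,-0.004,0]
}}

```text
time_s: 15.15
ee_pos: [0.5733, -0.0244, 0.3292]
eef_rot: [3.141, -0.0, 1.339]
force: [-0.6, -0.3, 4.2]
grip_width: 0.011
```

{"api": "arm_command", "payload": {
  "plan": [1,0,0,-0.004,0,1,0,0,-0.004,0]
}}

```text
time_s: 15.35
ee_pos: [0.5733, -0.0244, 0.3274]
eef_rot: [3.141, -0.0, 1.339]
force: [-1.2, -0.1, 4.2]
grip_width: 0.0108
```

{"api": "arm_command", "payload": {
  "plan": [1,0,0,-0.004,0,1,0,0,-0.004,0]
}}

```text
time_s: 15.55
ee_pos: [0.5734, -0.0244, 0.3269]
eef_rot: [3.14, -0.0, 1.339]
force: [-2.7, 0.2, 11.6]
grip_width: 0.0109
```

```bash
python3 - <<'E'
from h import *
np.set_printoptions(precision=4,suppress=True)
o=sensors.get_obs();print(o["ee_pos"],o["force"],o["moment"],o["grip_width"])
cv2.imwrite("pics/w8.png",vision.camera("wrist"))
im=cv2.imread("pics/w8.png");cv2.imwrite("pics/w8c.png",cv2.resize(im[180:380,220:420],(600,600),interpolation=cv2.INTER_CUBIC))
E
```

```text
[ 0.5734 -0.0244  0.3269] [-2.6627  0.2266 11.581 ] [0.0028 0.5164 0.0432] 0.010909983224492062
```

View pics/w8c.png

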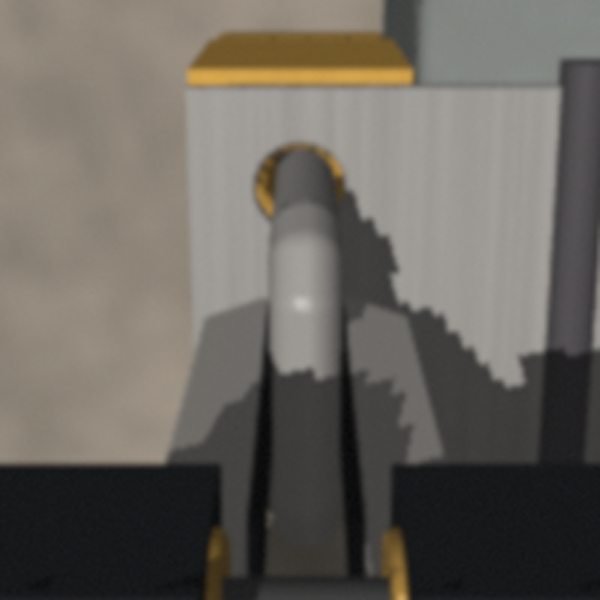

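Not slipped: the crown highlight is still at row 281. Force is now climbing, so I'll use very small steps.

{"api": "arm_command", "payload": {
  "plan": [1,0,0,-0.001,0,1,0,0,-0.001,0]
}}

```text
time_s: 15.8
ee_pos: [0.5734, -0.0244, 0.3268]
eef_rot: [3.139, -0.0, 1.339]
force: [-4.3, 0.2, 15.7]
grip_width: 0.0109
```

{"api": "arm_command", "payload": {
  "plan": [1,0,0,0.005,0,1,0,0,0.007,0,1,0,0,0.007,0]
}}

```text
time_s: 16.1
ee_pos: [0.5733, -0.0244, 0.3283]
eef_rot: [3.141, 0.0, 1.339]
force: [-1.5, 0.5, 6.2]
grip_width: 0.0107
```

{"api": "arm_command", "payload": {
  "plan": [1,0,0,0.003,0,1,0,0,0.004,0,1,0,0,0.004,0]
}}

```text
time_s: 16.4
ee_pos: [0.5731, -0.0244, 0.3289]
eef_rot: [-3.14, 0.0, 1.339]
force: [-0.4, 1.3, -6.2]
grip_width: 0.0109
```

Pulling up 0.6 mm turned the force to −6 N, so the shackle is latched. I'll unload, release and retreat upwards.

{"api": "arm_command", "payload": {
  "plan": [1,0,0,-0.002,0,0.5,0,0,-0.002,0,0,0,0,-0.002,0,0,0,0,-0.002,0,0,0,0,-0.002,0,0,0,0,-0.002,0,0,0,0,-0.002,0,0,0,0,0.05,0,0,0,0,0.12,0,0,0,0,0.2,0,0,-0.02,-0.09,0.26,0,0,-0.02,-0.09,0.26,0,0,-0.02,-0.09,0.26,0]
}}

```text
time_s: 17.7
ee_pos: [0.5651, -0.0607, 0.4338]
eef_rot: [3.141, -0.0, 1.337]
force: [-0.6, -0.0, -0.3]
grip_width: 0.0468
```

```bash
python3 - <<'E'
from h import *
np.set_printoptions(precision=4,suppress=True)
o=sensors.get_obs();print(o["ee_pos"],o["force"],o["moment"],o["grip_width"])
prm=P("wrist");cv2.imwrite("pics/w9.png",vision.camera("wrist"))
for r in vision.pinpoint("shackle_crown","wrist")[:1]:print(r)
for H in (.038,.046,.054,.066): print(H,np.round(proj("w",[.5735,-.025,.1+H],prm),1))
# crown length test
for H in (.046,.066):
  print(H,[np.round(proj("w",np.array([.5735,-.025,.1+H])+s*np.array([.23,.973,0])*.031-np.array([0,0,.006]),prm),1) for s in(-1,1)])
cv2.imwrite("pics/s9.png",vision.camera("scene"))
r=vision.pinpoint("shackle_crown","scene")[:1];print(r)
for H in (.038,.046,.054,.066): print(H,np.round(proj("scene",[.5735,-.025,.1+H]),1))
im=cv2.imread("pics/s9.png");a=cv2.resize(im[190:300,270:380],(400,400),interpolation=cv2.INTER_CUBIC)
im=cv2.imread("pics/w9.png");b=cv2.resize(im[80:280,220:420],(400,400),interpolation=cv2.INTER_CUBIC)
cv2.imwrite("pics/c9.png",np.hstack([a,b]))
E
```

```text
[ 0.5651 -0.0607  0.4338] [-0.5891 -0.0318 -0.3052] [-0.0189 -0.0018  0.0459] 0.04675291900488968
0.038 [203.5 320.6]
0.046 [205.  320.6]
0.054 [206.5 320.6]
0.066 [209.1 320.6]
0.046 [array([242.4, 320.7]), array([163. , 320.5])]
0.066 [array([249. , 320.7]), array([163.9, 320.5])]
[{'at': [240.8, 323.2], 'confidence': 0.7}]
0.038 [244.  324.8]
0.046 [241.8 324.9]
0.054 [239.6 325. ]
0.066 [236.3 325.2]
```

View pics/c9.png

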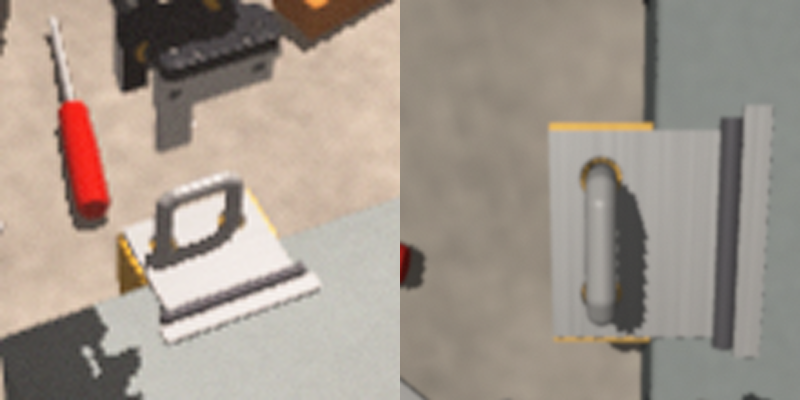

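The released shackle stays down with its lower crown end at row 242.5. That fits H = 46 mm (242.4), not an unlatched 66 mm (249). The strap is flat beneath it. I'll wait a moment, recheck and hand in.

{"api": "arm_command", "payload": {
  "plan": [0,0,0,0.02,0,0,0,0,0.02,0,0,0,0,0.02,0,0,0,0,0.02,0,0,0,0,0.02,0]
}}

```text
time_s: 18.4
ee_pos: [0.5653, -0.0604, 0.4417]
eef_rot: [-3.141, -0.0, 1.339]
force: [0.4, -0.5, -0.9]
grip_width: 0.0472
```

```bash
python3 - <<'E'
from h import *
a=cv2.imread("pics/s9.png");b=vision.camera("scene")
print("lock-area diff",np.abs(a.astype(int)-b)[225:290,290:360].mean())
s0=cv2.imread("pics/scene0.png").astype(int);t0=cv2.imread("pics/top0.png").astype(int)
for n in ["shackle_crown","small_shackle_crown"]: print(n,vision.pinpoint(n,"scene")[:1])
cv2.imwrite("pics/s10.png",b)
o=sensors.get_obs();print(o["time_s"],o["force"]);job.hand_in()
E
```

```text
lock-area diff 3.335018315018315
shackle_crown [{'at': [243.0, 324.4], 'confidence': 0.78}]
small_shackle_crown [{'at': [272.3, 194.5], 'confidence': 0.54}]
18.55 [-0.15453779  0.07141461 -0.02629936]
the job is handed in; nothing more can be done
```

View pics/s10.png

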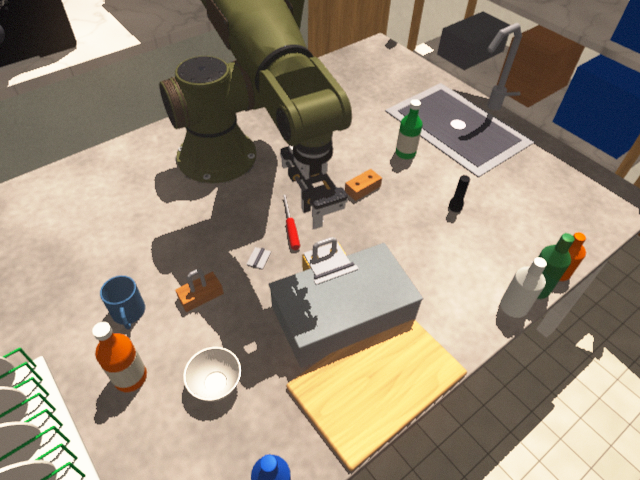

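The box is locked: I folded the strap flat, put the wide shackle through its holes into the lock and pressed it down until it latched. I handed the job in at 18.6 s.

**Latch:** The highest push I read on the shackle was 15.7 N, or about 18 N counting its weight. A gentle pull then turned the force to −6 N within 0.6 mm. Once released, the crown stayed about 46 mm above the lock mouth in the wrist view, and 42–49 mm from the scene camera. Those are latched heights.

**Surroundings:** The strap lies flat, the gripper touches nothing, and the small shackle and the other things look unmoved in the last scene picture.

**What did not go cleanly:**
- **Strap press:** When I pressed the already-flat strap down, the wrist briefly read 25 N vertically (about 28 N in all), which is above 22 N. If the 22 N limit covers the strap as well as the shackle, I exceeded it there.
- **Insertion force:** The readings on the way in were about 7 N at most, below the 8–16 N described, and the click itself was never seen. I judge it latched from the pull test and from the crown staying down.
- **Last image comparison:** A crude picture difference around the lock came out at 3.3 grey levels. The arm had been raised between the two pictures and its shadow falls on the box, but I did not check that this was the cause.

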